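# Turn the display stand to show the square tin

## Task

On the shop counter a small revolving display carries a square tin, a round tin and a jar. With a finger, push on the upright paddles at the ends of its arms and turn it until the square tin stands right in front of the white ticket card, on the line from the turntable's centre to the card, and leave it there at rest. Do not touch the goods on the turntable or lift anything, keep them all standing in their places, and leave the other goods on the counter alone.

Things in the scene. Friction and masses are not known exactly. Their poses are not given: they have to be found in the camera images.
- square_tin: The square tin on the turntable, the one to bring round: paper-wrapped with brass-coloured rims and a round lid, 52 x 52 x 60 mm high, 0.25 kg, loose. Origin at the centre of its underside, z up. Its centre is about 62 mm from the turntable's axis.
- round_tin: Round tin standing loose on the turntable, 56 mm dia x 52 high, about 62 mm from the axis. Origin at the centre of its underside.
- display_jar: Small jar standing loose on the turntable, 52 mm dia x 66 high, about 62 mm from the axis. Origin at the centre of its underside.
- turntable: Pale wooden turntable, disc of 108 mm radius; origin on its vertical axis at the disc's underside, 20 mm above the counter; disc top at 34 mm. Turns either way without stops, with light friction (0.12 N m, about 1 N at a paddle); stops soon when no longer pushed. Arms with paddles stick out at 0, +120 and -120 degrees from its own x axis; goods between them are lower.
- paddle (a point): Centre of the upright metal paddle on the turntable's arm at 0 degrees, 138 mm from the axis and 62 mm above the counter. Each of the three paddles is a plate in a radial plane, 114 to 162 mm from the axis, 10 mm thick, with its top 105 mm above the counter.
- stand: The fixed foot under the turntable; origin on the turntable's axis at counter height. A low bar runs from it along its own +x axis (away from the robot, up to 35 degrees to either side) to a ticket holder: a steel post with a blank white card 70 mm wide, 212 mm from the axis, its top 110 mm above the counter.
- front_spot (a point): The place in front of the ticket card: point on the top of the disc, 62 mm from the axis, straight towards the ticket card. It is fixed and does not turn.
- spice_jar: Bystander on the counter: tall spice jar, 64 dia x 115 high (mm), loose. Origin at the centre of its underside.
- syrup_bottle: Bystander on the counter: bottle, 60 dia x 190 high (mm), loose. Origin at the centre of its underside.
- pickle_jar: Bystander on the counter: large jar, 76 dia x 120 high (mm), loose. Origin at the centre of its underside.
- stock_tin: Bystander on the counter: large square tin on the counter itself (not the one to turn), 70 x 70 x 90 high (mm), loose. Origin at the centre of its underside.
- low_tin: Bystander on the counter: low round tin, 70 dia x 40 high (mm), loose. Origin at the centre of its underside.
- snack_tin: Bystander on the counter: small round tin, 60 dia x 50 high (mm), loose. Origin at the centre of its underside.
There are look-alikes about, which are no part of the job. Leave any black or pink look-alike of the round_tin alone. Leave any red look-alike of the display_jar alone.

How it is judged:
At the end, for the whole second after the job is handed in: The square tin's centre is within 14 mm of the place in front of the ticket card (front_spot), the turntable is at rest, the three goods stand upright on it 40 to 85 mm from its axis, and no bystander has moved 30 mm (horizontal distance between square_tin and front_spot below 0.014 m and angular speed of turntable below 0.05 rad/s and angle between each of square_tin, round_tin, display_jar's own z axis and vertical below 0.15 rad and height (world z) of square_tin between 0.03 and 0.04 m and horizontal distance between square_tin and stand between 0.04 and 0.085 m and height (world z) of round_tin between 0.03 and 0.04 m and horizontal distance between round_tin and stand between 0.04 and 0.085 m and height (world z) of display_jar between 0.03 and 0.04 m and horizontal distance between display_jar and stand between 0.04 and 0.085 m and distance of each of spice_jar, syrup_bottle, pickle_jar, stock_tin, low_tin, snack_tin from where it was at the start of the episode below 0.03 m); the robot touches nothing.
It fails at once if the square tin on the turntable is touched by the robot (contact force between any of the fingers, the arm and square_tin above 0.5 N).
It fails at once if the round tin on the turntable is touched by the robot (contact force between any of the fingers, the arm and round_tin above 0.5 N).
It fails at once if the display jar on the turntable is touched by the robot (contact force between any of the fingers, the arm and display_jar above 0.5 N).
It fails at once if a thing on the turntable is lifted or knocked over (height (world z) of any of square_tin, round_tin, display_jar above 0.045 m or angle between any of square_tin, round_tin, display_jar's own z axis and vertical above 0.4 rad).
It fails at once if a bystander on the counter is moved, lifted or knocked over (distance of any of spice_jar, syrup_bottle, pickle_jar, stock_tin, low_tin, snack_tin from where it was at the start of the episode above 0.03 m or angle between any of spice_jar, syrup_bottle, pickle_jar, stock_tin, low_tin, snack_tin's own z axis and vertical above 0.4 rad).
It also fails if it takes over 64 s, if anything falls off the work surface, if the arm or the gripper's body presses on something with over 40 N, if the wrist force passes 120 N, or if a joint passes its speed limit or range.

## Robot

A 6-joint arm with a two-finger parallel gripper is mounted at the origin on the work surface. World frame = base frame: x ahead of the robot, y to its left, z up, the work surface at z = 0. Lengths are in m, angles in rad, forces in N, time in s.
With the tool pointing down it reaches from about 0.3 to 0.95 m from the base axis. Payload 3.1 kg.
Tool frame: the origin (TCP) lies at the centre of the arm's flange, where the gripper is bolted on; the fingertips stand 173 mm ahead of it and the grasp point (between the pads) lies 155 mm ahead of it (tip_reach is the distance from the TCP to the fingertips, in m); z points along the fingers, y is the line along which they close (so a half turn about z gives the same grasp; the last joint's range is limited). The gripper opens to 85 mm and grips with 20 to 120 N. Pads are 22 mm wide; open, the fingers measure 114 mm over their backs; the gripper's body (76 mm by 85 mm) begins 54 mm behind the grasp point. The pads swing forward as they close: fully open they stand 13 mm farther back than shut.
Start: joints at [1.074, 0.308, 1.634, -0, 1.2, -0.07], TCP at [0.259, 0.569, 0.405] pointing down, gripper open.
Joint ranges: [-3.06, 3.06], [-0.79, 1.96], [0.05, 2.63], [-1.19, 4.34], [0.05, 2.64], [-2.94, 2.94]. Speed limits (rad/s): [2.79, 2.79, 3.14, 3.14, 3.14, 3.14].

## Interface

Orientations are given as a rotation vector (axis times angle).
In Python, from bench import get_state, snapshot, get_calibration, job_done, tip_reach gives the robot as it stands.
- The arm moves only by the shell command python3 -m inch 'ROWS'. ROWS is JSON, a list of rows, each an object with "delta_pos": the shift along the tool's x, y, z in m, a list of three; "delta_rot": the turn, a rotation vector about the tool's x, y, z in degrees, a list of three; "gripper": the closure, from -1 (fully open) to 1 (shut). In form: [{"delta_pos": [dx, dy, dz], "delta_rot": [ax, ay, az], "gripper": gripper}, ...]. A call has 1 to 12 rows; each row is the pose to reach, as a shift and turn from the pose commanded when the call began, along the tool's axes at that moment; what a row does not reach only later rows make up. A row lasts 1/10 s, in which the tool goes at most 50 mm and 8.59 degrees, less where a joint would pass 70% of its speed; a pose out of reach is approached as far as the arm can. A call with a gripper value outside its range is refused whole. The fingers move at their own pace and stop on an object; the grip force is fixed at half the most. Time passes only in rows, so rows that repeat a pose let the fingers close. It gives the time, the measured TCP pose, the force, the opening and the grip force at its end, in the units of the state.
- get_state(): the state, without advancing time (a new reading comes with each control period).
- snapshot(name): name is "side" or "top" or "wrist"; returns the picture (384x512x3 uint8, red, green, blue); there is no depth.
- get_calibration(name): a dict with "vfov" (degrees; the focal length in pixels is half the picture's height over the tangent of half this angle, whatever the lens; pixels are square), "cx", "cy" (the principal point, pixels), "R" (3x3) and "t" (3): a world point X has camera coordinates R X + t; the wrist camera has in their place "T_tool_cam" (4x4, takes a point from camera to tool coordinates, whose origin is the TCP and whose axes are the flange's). Camera axes: x right, y down, z forward; pixel columns grow to the right and rows downward; lengths in m; the calibration is good to about 2 mm. A picture is of the moment at which its call begins: read the wrist's pose just before it. get_calibration takes no time and is no camera call.
- job_done(): hands the job in; it is judged then, once.
The state is a dict: "clock": time; "q": joint angles; "joint_velocities": joint speeds; "effort": joint torques, N m; "ee_pos": TCP position; "tcp_rot": TCP orientation; "wrist_force": force on the tool from outside, world axes, zero at the start; "wrist_torque": the same for the moment, N m; "opening": finger opening in m; "finger_force": force on a finger pad.
Only numpy, scipy, OpenCV 4.12 (cv2) and the standard library are available. Lean on these libraries where they do the work, as an engineer would, in place of code of your own. Each camera call takes 0.05 s, during which the arm holds its last target. There are 200 camera calls.

## Working session

There is one attempt and no reset: what is moved stays moved. The work goes in short steps, Python scripts to look and compute and a shell command to move; the robot and the scene stay as the last step left them, time stands still between calls to the robot, and variables do not carry over. Pictures are saved under pics/ and viewed, at most 10 in all, crops included, and the job is handed in when it is done.

```bash
mkdir -p pics; python3 - <<'E'
from bench import *
import cv2,numpy as np
s=get_state();print(s['clock'],s['ee_pos'],s['tcp_rot'],tip_reach if not callable(tip_reach) else tip_reach())
for n in("top","side"):
    c=get_calibration(n);print(n,c)
    cv2.imwrite(f"pics/{n}.png",snapshot(n)[:,:,::-1])
E
```

```text
0.0 [0.25853519 0.56856142 0.40343797] [-0.66515857 -3.06968847  0.00345582] 0.1734
top {'vfov': 45.96680164970116, 'cx': 249.41983286187775, 'cy': 185.80618169577966, 'R': array([[-0.01245039, -0.99978833,  0.01637918],
       [-0.9958504 ,  0.01092122, -0.09034773],
       [ 0.09014973, -0.01743608, -0.99577558]]), 't': array([0.01097367, 0.53738063, 1.53727231])}
side {'vfov': 43.0560656753899, 'cx': 245.05294732633865, 'cy': 187.23778802557808, 'R': array([[ 0.79651995, -0.60435389, -0.0176731 ],
       [-0.38648723, -0.48646449, -0.78356871],
       [ 0.46495546,  0.63095854, -0.62105373]]), 't': array([-0.37930131,  0.26445572,  1.45102513])}
```

View pics/top.png

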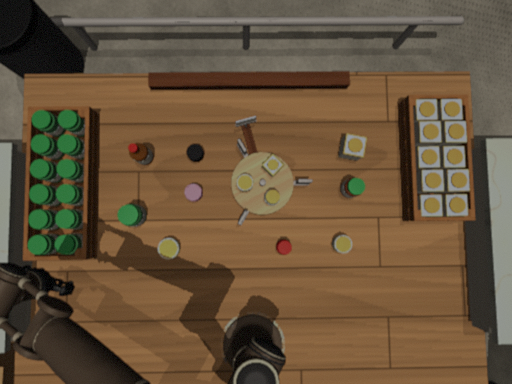

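View pics/side.png

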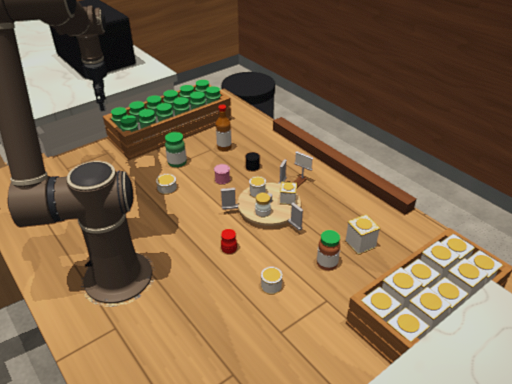

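```bash
cat > h.py <<'E'
from bench import *
import cv2,numpy as np
def ray(n,uv,z):
    c=get_calibration(n);f=192/np.tan(np.radians(c['vfov']/2))
    d=c['R'].T@np.array([(uv[0]-c['cx'])/f,(uv[1]-c['cy'])/f,1]);o=-c['R'].T@c['t']
    return o+d*(z-o[2])/d[2]
def proj(n,X):
    c=get_calibration(n);f=192/np.tan(np.radians(c['vfov']/2));p=c['R']@np.array(X)+c['t']
    return p[:2]/p[2]*f+[c['cx'],c['cy']]
E
python3 - <<'E'
from h import *
im=cv2.imread("pics/top.png")
c=im[100:240,190:360]
cv2.imwrite("pics/crop.png",cv2.resize(c,None,fx=4.5,fy=4,interpolation=cv2.INTER_CUBIC) if 0 else cv2.resize(c,None,fx=4,fy=4,interpolation=cv2.INTER_CUBIC))
hsv=cv2.cvtColor(im,cv2.COLOR_BGR2HSV)
for p in[(248,198),(285,190),(285,175),(263,160),(220,215),(262,182)]:print(p,hsv[p[1],p[0]])
E
```

```text
(248, 198) [ 21  88 148]
(285, 190) [ 20  91 146]
(285, 175) [ 21  88 148]
(263, 160) [ 28  70 143]
(220, 215) [ 15 139 125]
(262, 182) [ 16  19 144]
```

View pics/crop.png

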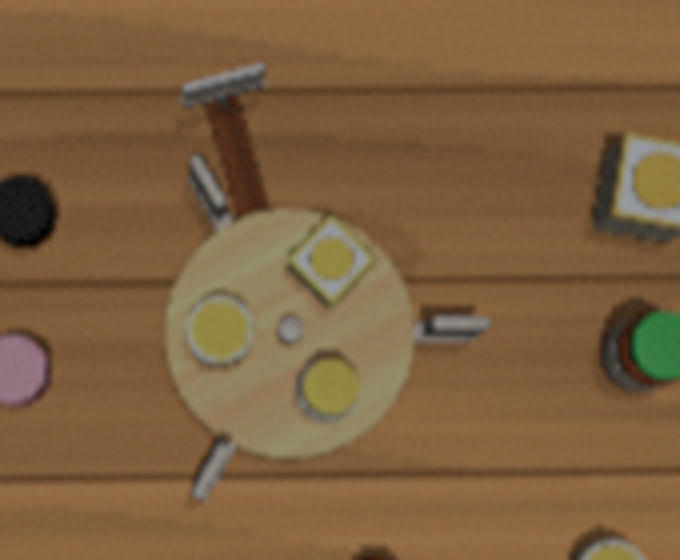

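```bash
python3 - <<'E'
from h import *
im=cv2.imread("pics/top.png")
hsv=cv2.cvtColor(im,cv2.COLOR_BGR2HSV)
m=cv2.inRange(hsv,(17,60,125),(26,110,200));m[:,:225]=0;m[:,300:]=0;m[:145]=0;m[220:]=0
n,l,st,ce=cv2.connectedComponentsWithStats(m);i=1+st[1:,4].argmax()
pts=np.argwhere(l==i)[:,::-1].astype(np.int32);hull=cv2.convexHull(pts)
e=cv2.fitEllipse(hull);print("ellipse",e)
c=ray("top",e[0],.034);print("disc c",c, "rad",np.hypot(*(ray("top",(e[0][0]+e[1][0]/2,e[0][1]),.034)-c)[:2]))
P=lambda a,b:((a+.5)/4-.5+190,(b+.5)/4-.5+100)
print("hub",ray("top",P(290,326),.04))
def pol(n,uv,z):
    d=(ray("top",uv,z)-c)[:2];print(n,(c[:2]+d).round(4),"r",np.hypot(*d).round(4),"ang",np.degrees(np.arctan2(d[1],d[0])).round(2))
pol("sq",P(331,258),.094);pol("round",P(219,328),.086);pol("jar",P(330,386),.1)
pol("card",P(223,79),.11);pol("cardL",P(184,92),.11);pol("cardR",P(264,68),.11);pol("bar",P(236,150),.01)
pol("pR in",P(427,321),.105);pol("pR out",P(488,321),.105)
pol("pU in",P(226,213),.105);pol("pU out",P(194,157),.105)
pol("pL in",P(232,442),.105);pol("pL out",P(200,495),.105)
print(proj("top",[*c[:2],.034]))
for n,uv,z in[("spice",(356,186),.115),("syrup",(134,149),.19),("pickle",(129,215),.12),("stock",(355,146),.09),("low",(169,248),.04),("snack",(343,243),.05),("black",(195,152),.05),("pink",(193,192),.05),("red",(284,246),.06)]:print(n,ray("top",uv,z)[:2].round(3))
E
```

```text
ellipse ((261.9426574707031, 182.95944213867188), (61.80610656738281, 62.31781768798828), 119.13282775878906)
disc c [ 0.54592445 -0.03824376  0.034     ] rad 0.10621892325109392
hub [ 0.55163931 -0.03868939  0.04      ]
sq [ 0.6024 -0.071 ] r 0.0653 ang -30.13
round [0.546  0.0223] r 0.0606 ang 89.95
jar [ 0.4958 -0.068 ] r 0.0582 ang -149.29
card [0.7501 0.0168] r 0.2115 ang 15.08
cardL [0.7395 0.0491] r 0.2124 ang 24.28
cardR [ 0.7591 -0.0172] r 0.2142 ang 5.64
bar [0.7106 0.0051] r 0.1703 ang 14.74
pR in [ 0.548  -0.1482] r 0.1099 ang -88.92
pR out [ 0.5475 -0.1983] r 0.1601 ang -89.45
pU in [0.6391 0.0156] r 0.1076 ang 30.01
pU out [0.6861 0.0414] r 0.1612 ang 29.62
pL in [0.4508 0.0129] r 0.108 ang 151.73
pL out [0.4081 0.0394] r 0.1582 ang 150.6
[261.94265747 182.95944214]
spice [ 0.525 -0.341]
syrup [0.641 0.363]
pickle [0.439 0.393]
stock [ 0.661 -0.349]
low [0.329 0.278]
snack [ 0.338 -0.307]
black [0.653 0.189]
pink [0.516 0.196]
red [ 0.331 -0.107]
```

```bash
cat > tgt.py <<'E'
import sys
from h import *
from scipy.spatial.transform import Rotation as Ro
def go(p,yaw):  # desired TCP position, world heading (deg) of tool x, tool down
    s=get_state();R=Ro.from_rotvec(s['tcp_rot'])
    a=np.radians(yaw);x=np.array([np.cos(a),np.sin(a),0]);z=np.array([0,0,-1.]);T=Ro.from_matrix(np.c_[x,np.cross(z,x),z])
    print(R.inv().apply(np.array(p)-s['ee_pos']).round(4).tolist(),(R.inv()*T).as_rotvec(degrees=True).round(1).tolist())
E
python3 -c "
from tgt import *
go([.495,-.183,.405],180)"
```

```text
[-0.5263, -0.5863, -0.0003] [-0.1, -0.0, -24.5]
```

```bash
r='{"delta_pos":[-0.526,-0.586,0],"delta_rot":[0,0,-24.5],"gripper":1}'; echo skip >/dev/null; python3 -m inch '[{"delta_pos":[-0.03,-0.033,0],"delta_rot":[0,0,-1.5],"gripper":1},{"delta_pos":[-0.06,-0.067,0],"delta_rot":[0,0,-3],"gripper":1},{"delta_pos":[-0.09,-0.1,0],"delta_rot":[0,0,-5],"gripper":1},{"delta_pos":[-0.12,-0.133,0],"delta_rot":[0,0,-6],"gripper":1},{"delta_pos":[-0.15,-0.167,0],"delta_rot":[0,0,-8],"gripper":1},{"delta_pos":[-0.18,-0.2,0],"delta_rot":[0,0,-10],"gripper":1},{"delta_pos":[-0.21,-0.233,0],"delta_rot":[0,0,-11],"gripper":1},{"delta_pos":[-0.24,-0.267,0],"delta_rot":[0,0,-13],"gripper":1},{"delta_pos":[-0.27,-0.3,0],"delta_rot":[0,0,-15],"gripper":1},{"delta_pos":[-0.3,-0.333,0],"delta_rot":[0,0,-17],"gripper":1},{"delta_pos":[-0.33,-0.367,0],"delta_rot":[0,0,-19],"gripper":1},{"delta_pos":[-0.36,-0.4,0],"delta_rot":[0,0,-20],"gripper":1}]'; python3 -c "
from tgt import *
go([.495,-.183,.405],180)"
```

```text
clock: 1.3
ee_pos: [0.4207, 0.054, 0.4045]
tcp_rot: [0.121, 3.139, 0.0]
wrist_force: [0.4, 0.9, 0.6]
opening: 0.0001
finger_force: 0.0
[-0.0922, -0.2306, -0.0005] [0.0, 0.0, -4.4]
```

```bash
python3 -m inch '[{"delta_pos":[-0.02,-0.05,0],"delta_rot":[0,0,-1],"gripper":1},{"delta_pos":[-0.04,-0.1,0],"delta_rot":[0,0,-2],"gripper":1},{"delta_pos":[-0.06,-0.145,0],"delta_rot":[0,0,-3],"gripper":1},{"delta_pos":[-0.075,-0.19,0],"delta_rot":[0,0,-4],"gripper":1},{"delta_pos":[-0.088,-0.22,0],"delta_rot":[0,0,-4.4],"gripper":1},{"delta_pos":[-0.092,-0.23,0],"delta_rot":[0,0,-4.4],"gripper":1},{"delta_pos":[-0.092,-0.23,0.01],"delta_rot":[0,0,-4.4],"gripper":1},{"delta_pos":[-0.092,-0.23,0.03],"delta_rot":[0,0,-4.4],"gripper":1},{"delta_pos":[-0.092,-0.23,0.055],"delta_rot":[0,0,-4.4],"gripper":1},{"delta_pos":[-0.092,-0.23,0.075],"delta_rot":[0,0,-4.4],"gripper":1},{"delta_pos":[-0.092,-0.23,0.085],"delta_rot":[0,0,-4.4],"gripper":1},{"delta_pos":[-0.092,-0.23,0.085],"delta_rot":[0,0,-4.4],"gripper":1}]'; python3 - <<'E'
from tgt import *
cv2.imwrite("pics/s2.png",np.hstack([snapshot("side")[120:290,180:340,::-1],snapshot("wrist")[::2,::2,::-1][:170]]).repeat(2,0).repeat(2,1)[:600,:800])
go([.495,-.183,.238],180)
E
```

```text
clock: 2.5
ee_pos: [0.4935, -0.1788, 0.3174]
tcp_rot: [0.001, -3.137, -0.004]
wrist_force: [0.2, 0.3, 0.3]
opening: 0.0001
finger_force: 0.0
[-0.0002, -0.0031, 0.0819] [0.0, 0.0, 0.0]
```

View pics/s2.png

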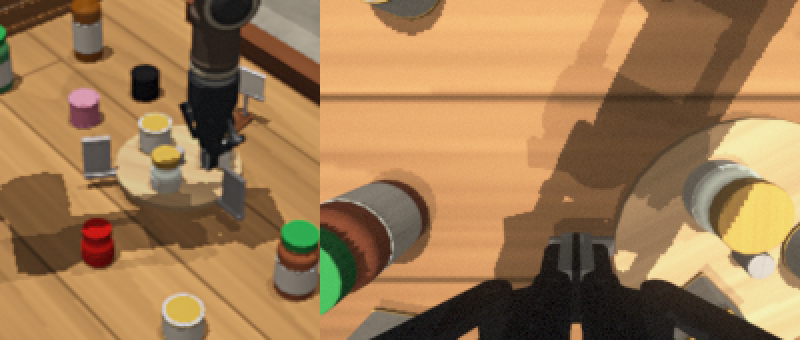

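The wrist view shows the shut fingers (around 577,250) clear outside the disc's rim and behind the right-hand paddle; the way down is free.

```bash
python3 -m inch '[{"delta_pos":[0,-0.003,0.02],"delta_rot":[0,0,0],"gripper":1},{"delta_pos":[0,-0.003,0.045],"delta_rot":[0,0,0],"gripper":1},{"delta_pos":[0,-0.003,0.07],"delta_rot":[0,0,0],"gripper":1},{"delta_pos":[0,-0.003,0.08],"delta_rot":[0,0,0],"gripper":1},{"delta_pos":[0,-0.003,0.08],"delta_rot":[0,0,0],"gripper":1}]'; python3 - <<'E'
from tgt import *
print(get_state()['wrist_force'])
c=np.array([.547,-.038]);R=.143;off=.016
for a in range(-5,50,5):
    th=np.radians(-90+a);e=np.array([np.cos(th),np.sin(th)]);t=np.array([-e[1],e[0]])
    p=c+R*e-off*t;print(a,end=' ');go([*p,.238],180+a)
E
```

```text
clock: 3.1
ee_pos: [0.4945, -0.1834, 0.2392]
tcp_rot: [-0.001, -3.14, -0.001]
wrist_force: [0.5, 0.8, 1.2]
opening: -0.0001
finger_force: 0.0
[0.45863214 0.81074196 1.16015364]
-5 [-0.0241, 0.0044, 0.0011] [0.0, -0.1, 5.0]
0 [-0.0365, 0.0024, 0.0011] [0.0, -0.1, -0.0]
5 [-0.0491, 0.0016, 0.0011] [0.1, -0.1, -5.0]
10 [-0.0616, 0.0018, 0.001] [0.1, -0.1, -10.0]
15 [-0.0741, 0.0032, 0.001] [0.1, -0.1, -15.0]
20 [-0.0864, 0.0056, 0.001] [0.1, -0.1, -20.0]
25 [-0.0985, 0.0091, 0.001] [0.1, -0.1, -25.0]
30 [-0.1102, 0.0137, 0.001] [0.1, -0.1, -30.0]
35 [-0.1214, 0.0192, 0.001] [0.1, -0.1, -35.0]
40 [-0.1322, 0.0257, 0.001] [0.1, -0.1, -40.0]
45 [-0.1423, 0.0331, 0.0009] [0.1, -0.1, -45.0]
```

```bash
python3 -m inch '[{"delta_pos":[-0.015,0.002,0],"delta_rot":[0,0,0],"gripper":1},{"delta_pos":[-0.025,0.002,0],"delta_rot":[0,0,0],"gripper":1},{"delta_pos":[-0.031,0.002,0],"delta_rot":[0,0,0],"gripper":1},{"delta_pos":[-0.0365,0.002,0],"delta_rot":[0,0,0],"gripper":1},{"delta_pos":[-0.043,0.002,0],"delta_rot":[0,0,-2.5],"gripper":1},{"delta_pos":[-0.049,0.002,0],"delta_rot":[0,0,-5],"gripper":1},{"delta_pos":[-0.055,0.002,0],"delta_rot":[0,0,-7.5],"gripper":1},{"delta_pos":[-0.0615,0.002,0],"delta_rot":[0,0,-10],"gripper":1},{"delta_pos":[-0.068,0.0025,0],"delta_rot":[0,0,-12.5],"gripper":1},{"delta_pos":[-0.074,0.003,0],"delta_rot":[0,0,-15],"gripper":1},{"delta_pos":[-0.079,0.004,0],"delta_rot":[0,0,-17],"gripper":1},{"delta_pos":[-0.081,0.0045,0],"delta_rot":[0,0,-18],"gripper":1}]'; python3 - <<'E'
from tgt import *
print(get_state()['wrist_force'])
cv2.imwrite("pics/t3.png",cv2.resize(snapshot("top")[100:240,190:360,::-1],None,fx=4,fy=4,interpolation=cv2.INTER_CUBIC))
c=np.array([.547,-.038]);R=.143;off=.016
for a in range(20,55,5):
    th=np.radians(-90+a);e=np.array([np.cos(th),np.sin(th)]);t=np.array([-e[1],e[0]])
    p=c+R*e-off*t;print(a,end=' ');go([*p,.238],180+a)
E
```

```text
clock: 4.3
ee_pos: [0.576, -0.1793, 0.2398]
tcp_rot: [0.492, -3.103, 0.0]
wrist_force: [-0.7, -0.2, 1.5]
opening: -0.0004
finger_force: 0.5
[-0.68396269 -0.22182468  1.52528154]
20 [-0.0049, -0.0001, 0.0019] [-0.0, 0.0, -2.0]
25 [-0.0174, -0.0005, 0.0019] [-0.0, 0.0, -7.0]
30 [-0.03, 0.0002, 0.002] [-0.0, 0.0, -12.0]
35 [-0.0424, 0.0019, 0.002] [-0.0, 0.0, -17.0]
40 [-0.0546, 0.0048, 0.002] [-0.0, 0.0, -22.0]
45 [-0.0666, 0.0087, 0.002] [-0.0, 0.0, -27.0]
50 [-0.0781, 0.0136, 0.002] [-0.0, 0.0, -32.0]
```

View pics/t3.png

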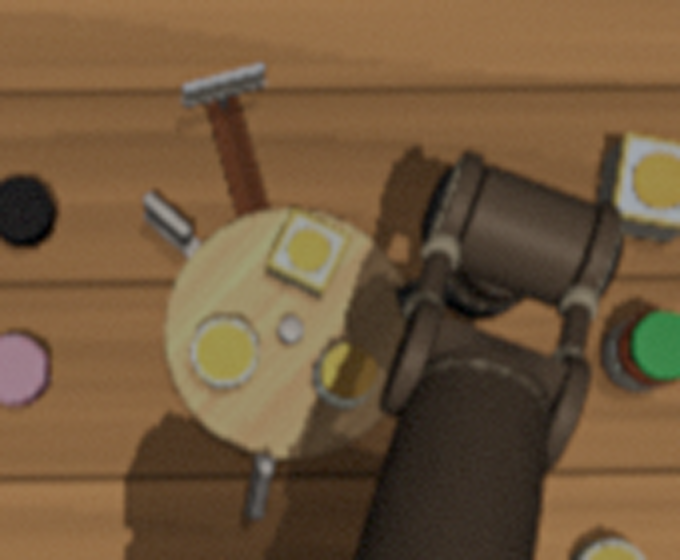

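The turntable is turning with the finger; square tin now at (309,249) in the crop, all goods in place. Push on to about 44 degrees.

```bash
python3 -m inch '[{"delta_pos":[-0.005,0,0],"delta_rot":[0,0,-2],"gripper":1},{"delta_pos":[-0.011,0,0],"delta_rot":[0,0,-4.5],"gripper":1},{"delta_pos":[-0.0175,0,0],"delta_rot":[0,0,-7],"gripper":1},{"delta_pos":[-0.024,0,0],"delta_rot":[0,0,-9.5],"gripper":1},{"delta_pos":[-0.03,0,0],"delta_rot":[0,0,-12],"gripper":1},{"delta_pos":[-0.036,0.001,0],"delta_rot":[0,0,-14.5],"gripper":1},{"delta_pos":[-0.0425,0.002,0],"delta_rot":[0,0,-17],"gripper":1},{"delta_pos":[-0.0485,0.0035,0],"delta_rot":[0,0,-19.5],"gripper":1},{"delta_pos":[-0.054,0.005,0],"delta_rot":[0,0,-22],"gripper":1},{"delta_pos":[-0.058,0.006,0],"delta_rot":[0,0,-23.5],"gripper":1},{"delta_pos":[-0.06,0.0065,0],"delta_rot":[0,0,-24.5],"gripper":1},{"delta_pos":[-0.06,0.0065,0],"delta_rot":[0,0,-24.5],"gripper":1}]'; python3 - <<'E'
from tgt import *
cv2.imwrite("pics/t4.png",cv2.resize(snapshot("top")[100:240,190:360,::-1],None,fx=4,fy=4,interpolation=cv2.INTER_CUBIC))
c=np.array([.547,-.038]);R=.143;off=.016
for a in range(35,55,5):
    th=np.radians(-90+a);e=np.array([np.cos(th),np.sin(th)]);t=np.array([-e[1],e[0]])
    p=c+R*e-off*t;print(a,end=' ');go([*p,.238],180+a)
E
```

```text
clock: 5.55
ee_pos: [0.6311, -0.1544, 0.2397]
tcp_rot: [-1.138, 2.928, -0.0]
wrist_force: [-0.7, -0.1, 0.7]
opening: -0.0002
finger_force: 0.0
35 [0.0178, 0.0029, 0.0017] [-0.0, 0.0, 7.4]
40 [0.0055, 0.0004, 0.0017] [-0.0, 0.0, 2.4]
45 [-0.007, -0.001, 0.0017] [-0.0, 0.0, -2.6]
50 [-0.0196, -0.0013, 0.0017] [-0.0, 0.0, -7.6]
```

View pics/t4.png

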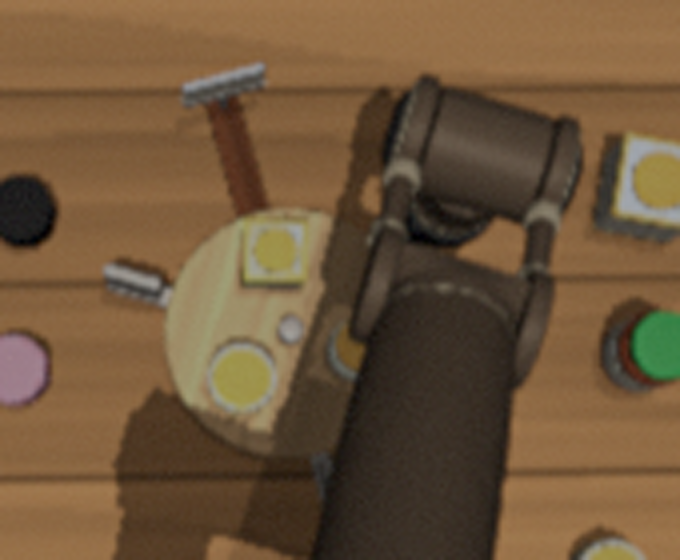

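```bash
python3 - <<'E'
from h import *
c=np.array([.547,-.038])
P=lambda a,b:((a+.5)/4-.5+190,(b+.5)/4-.5+100)
for n,p,z in[("sq",(275,249),.094),("sqrim",(275,250),.092),("round",(242,376),.086),("pU",(134,279),.105),("card",(223,79),.11)]:
    d=ray("top",P(*p),z)[:2]-c;print(n,d,np.hypot(*d),np.degrees(np.arctan2(d[1],d[0])))
print("front",.062*np.array([np.cos(np.radians(15)),np.sin(np.radians(15))]))
E
```

```text
sq [0.06340141 0.01325228] 0.06477161317242046 11.806095375171443
sqrim [0.06285288 0.0131879 ] 0.06422153032313636 11.84999679778828
round [-0.04110823  0.04175232] 0.058593027780098554 134.55463893211305
pU [0.03818296 0.12961928] 0.13512622396197882 73.58619624437229
card [0.20313725 0.05479808] 0.21039859769629934 15.096698732792778
front [0.0598874  0.01604678]
```

The tin (275,249) stands at 11.8° against 15.1° for the card, about 4 mm off. A small final nudge of 3°, then back off and up.

```bash
python3 -m inch '[{"delta_pos":[-0.003,0,0],"delta_rot":[0,0,-1.5],"gripper":1},{"delta_pos":[-0.006,-0.001,0],"delta_rot":[0,0,-2.5],"gripper":1},{"delta_pos":[-0.007,-0.001,0],"delta_rot":[0,0,-3],"gripper":1},{"delta_pos":[-0.007,-0.001,0],"delta_rot":[0,0,-3],"gripper":1},{"delta_pos":[0.003,0,0],"delta_rot":[0,0,-1],"gripper":1},{"delta_pos":[0.015,0,0],"delta_rot":[0,0,0],"gripper":1},{"delta_pos":[0.03,0,0],"delta_rot":[0,0,0],"gripper":1},{"delta_pos":[0.035,0,-0.02],"delta_rot":[0,0,0],"gripper":1},{"delta_pos":[0.035,0,-0.06],"delta_rot":[0,0,0],"gripper":1},{"delta_pos":[0.035,0,-0.1],"delta_rot":[0,0,0],"gripper":1},{"delta_pos":[0.035,0,-0.12],"delta_rot":[0,0,0],"gripper":1},{"delta_pos":[0.035,0,-0.12],"delta_rot":[0,0,0],"gripper":1}]'; python3 - <<'E'
from h import *
a=snapshot("top")[100:240,190:360,::-1];b=snapshot("side")[130:270,190:360,::-1]
cv2.imwrite("pics/t5.png",cv2.resize(np.vstack([a,b]),None,fx=2,fy=2,interpolation=cv2.INTER_CUBIC))
E
```

```text
clock: 6.8
ee_pos: [0.6056, -0.1798, 0.3645]
tcp_rot: [-1.133, 2.923, -0.009]
wrist_force: [-1.0, 0.1, 0.4]
opening: 0.0
finger_force: 0.0
```

View pics/t5.png

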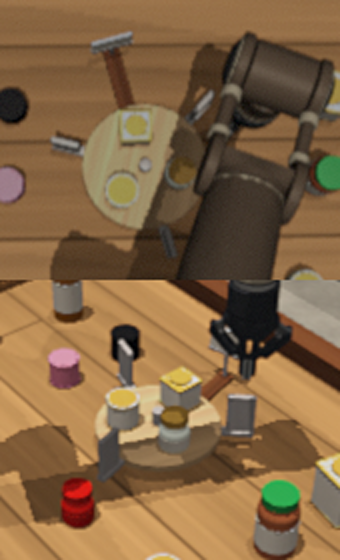

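The tin's lid is at (136,125), on the line from the hub (145,164) to the card (112,42). All goods stand upright, and the arm is raised clear.

```bash
python3 -c "
from bench import *
print(job_done())"
```

```text
the job is handed in; nothing more can be done
None
```

I turned the display about 45° by pushing one paddle, so the square tin now stands in front of the ticket card, an estimated 1–2 mm from the front spot; the job is handed in, but no verdict was shown.

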